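# Set out the power-supply kit on its shadow mats

### The arm

A 6-joint arm with a two-finger parallel gripper is mounted at the origin on the work surface. World frame = base frame: x ahead of the robot, y to its left, z up, the work surface at z = 0. Lengths are in mm, angles in rad, forces in N, time in s.
With the tool pointing down it reaches from about 350 to 775 mm from the base axis. Payload 7.3 kg.
Tool frame: the origin (TCP) lies at the centre of the arm's flange, where the gripper is bolted on; the fingertips stand 178 mm ahead of it and the grasp point (between the pads) lies 159 mm ahead of it; z points along the fingers, y is the direction in which the jaws open and shut (so a half turn about z gives the same grasp; the last joint's range is limited). The gripper opens to 92 mm and grips with 3 to 60 N. Pads are 19 mm wide; open, the fingers measure 130 mm over their backs; the gripper's body (75 mm by 190 mm) begins 47 mm behind the grasp point.
Start: joints at [-1.391, 0.342, 1.524, -0, 1.275, -0.146], TCP at [168.055, -497.378, 404.741] pointing down, gripper open.
Joint ranges: [-2.53, 2.53], [-0.77, 2.02], [0.04, 2.7], [-1, 4.14], [0.28, 2.66], [-3.11, 3.11]. Speed limits (rad/s): [2.57, 2.57, 3.14, 3.14, 3.14, 3.14].

### API

Orientations are given as [roll, pitch, yaw] about the fixed x, y, z axes, in that order (R = Rz(yaw) Ry(pitch) Rx(roll)).
In Python, from plant import get_obs, capture, close_job gives the robot as it stands. The module is installed in compiled form; this text tells all that it offers.
- The arm moves only by the shell command python3 -m pendant 'ROWS'. ROWS is JSON, a list of rows, each a list of 3 entries, a list of its own where there are three numbers: the shift along the tool's x, y, z in m, then the turn, a rotation vector about the tool's x, y, z in rad, then the finger opening in m, from 0 to 0.0918. In form: [[[tx, ty, tz], [wx, wy, wz], fingers], ...]. A call has 1 to 10 rows; each row is the pose to reach, as a shift and turn from the pose commanded when the call began, along the tool's axes at that moment; what a row does not reach only later rows make up. A row lasts 1/12 s, in which the tool goes at most 41.7 mm and 7.16 degrees, less where a joint would pass 70% of its speed; a pose out of reach is approached as far as the arm can. A call with a gripper value outside its range is refused whole. The fingers move at their own pace and stop on an object; the grip force is fixed at half the most. Time passes only in rows, so rows that repeat a pose let the fingers close. It gives the time, the measured TCP pose, the force and the opening at its end, in the units of the state.
- get_obs(): the state, without advancing time (a new reading comes with each control period).
- capture(name): name is "scene" or "side" or "wrist"; returns a dict with "color" (480x640x3 uint8, red, green, blue), "mtx" (3x3 intrinsics, pixels), "dist" ([k1, k2, p1, p2, k3] as OpenCV has them; the pictures are not rectified), "rvec" (rotation vector, rad) and "tvec" (3), from world to camera coordinates, as OpenCV has them. Camera axes: x right, y down, z forward; pixel columns grow to the right and rows downward; lengths in mm; the calibration is good to about 2 mm. A picture is of the moment at which its call begins. There is no depth.
- close_job(): hands the job in, once; it reports no verdict.
The state is a dict: "time": time; "joint_positions": joint angles; "dq": joint speeds; "tau": joint torques, N m; "tool_pos": TCP position; "tcp_rot": TCP orientation; "contact_force": force on the tool from outside, world axes, zero at the start; "moment": the same for the moment, N m; "grip_width": finger opening in mm.
Only numpy, scipy, OpenCV 4.12 (cv2) and the standard library are available. Lean on these libraries where they do the work, as an engineer would, in place of code of your own. Each camera call takes 0.05 s, during which the arm holds its last target. There are 200 camera calls.

### The job

Set out the power-supply kit for the next class: stand each of the four parts (can capacitor, ring-shaped transformer, finned heat sink, square potted transformer) the right way up on the mat that bears its own dark silhouette, centred on it and squared up with it. Leave the breadboard and the side cutters where they lie.

Things in the scene. Friction and masses are not known exactly. Their poses are not given: they have to be found in the camera images.
- capacitor_center (a point): can capacitor, loose: upright grey cylinder, 35 mm diameter, 45 mm high, with two brass terminals on its aluminium top (included in the height), about 70 g. The point is its centre, half-way up (22.5 mm over its foot); z is up.
- toroid_center (a point): ring-shaped (toroidal) transformer, loose: flat copper-wound ring, 56 mm outer diameter, 30 mm high, lying flat, its middle (19 mm across) closed by a dark washer and a steel nut below its top, about 300 g. The point is its centre, half-way up (15 mm over its foot); z is up.
- heatsink_center (a point): aluminium heat sink, loose: oblong block 64 mm (x) x 40 mm (y) x 35 mm high, base plate below and six upright fins running along x; grip it over the outer fins across y (40 mm). About 120 g. The point is its centre, half-way up (17.5 mm over its foot); z is up.
- block_center (a point): square potted transformer, loose: cream plastic block 38 x 38 mm, 36 mm high, about 160 g. The point is its centre, half-way up (18 mm over its foot); z is up, x and y are square to its sides.
- mat_small_disc_top (a point): fixed square mat, light grey, 85 x 85 mm and 4 mm thick, stuck to the bench, with a dark filled silhouette in its middle: a small disc, 38 mm across. The point is the middle of the mat's top face, which is also the middle of the silhouette; z up, x and y along the mat's sides. This is the place of the can capacitor.
- mat_ring_top (a point): fixed square mat, light grey, 85 x 85 mm and 4 mm thick, stuck to the bench, with a dark filled silhouette in its middle: a large ring, 59 mm across with a grey middle of 20 mm. The point is the middle of the mat's top face, which is also the middle of the silhouette; z up, x and y along the mat's sides. This is the place of the ring-shaped transformer.
- mat_oblong_top (a point): fixed square mat, light grey, 85 x 85 mm and 4 mm thick, stuck to the bench, with a dark filled silhouette in its middle: an oblong of 67 mm along x by 43 mm along y. The point is the middle of the mat's top face, which is also the middle of the silhouette; z up, x and y along the mat's sides. This is the place of the heat sink (its long side along the oblong, either way round).
- mat_square_top (a point): fixed square mat, light grey, 85 x 85 mm and 4 mm thick, stuck to the bench, with a dark filled silhouette in its middle: a square of 41 mm, its sides parallel to the mat's. The point is the middle of the mat's top face, which is also the middle of the silhouette; z up, x and y along the mat's sides. This is the place of the square potted transformer (any of the four ways round).
- breadboard: bystander, loose: white plastic breadboard with rows of small holes, 82 x 55 mm, 10 mm high. Origin at the centre of its underside, x along its length. To be left alone.
- cutters: bystander, loose: side cutters with red handles, lying flat, about 105 mm long (x), 43 mm wide and 11 mm high; origin on the bench near the middle of their length, jaws towards +x. To be left alone.
Not all that is in view belongs to the job. What is shaped like the part that bears block_center but blue is not meant.

How it is judged (in metres and radians):
At the end, for the whole second after the job is handed in: Each part rests upright (within 0.12 rad) and still on the mat with its own silhouette, its centre within 10 mm of the mat's middle and 4 mm of its resting height; heat sink and square block are squared to their silhouettes within 0.22 rad (12 degrees) (horizontal distance between capacitor_center and mat_small_disc_top below 0.01 m and z of capacitor_center in the frame of mat_small_disc_top between 0.0185 and 0.0265 m and angle between each of capacitor_center, toroid_center, heatsink_center, block_center's own z axis and vertical below 0.12 rad and linear speed of each of capacitor, toroid, heatsink, block below 0.02 m/s and horizontal distance between toroid_center and mat_ring_top below 0.01 m and z of toroid_center in the frame of mat_ring_top between 0.011 and 0.019 m and horizontal distance between heatsink_center and mat_oblong_top below 0.01 m and z of heatsink_center in the frame of mat_oblong_top between 0.0135 and 0.0215 m and angle between the x axis of heatsink_center and the x axis of mat_oblong_top, either way round below 0.22 rad and horizontal distance between block_center and mat_square_top below 0.01 m and z of block_center in the frame of mat_square_top between 0.014 and 0.022 m and (angle between the x axis of block_center and the x axis of mat_square_top, either way round below 0.22 rad or angle between the x axis of block_center and the y axis of mat_square_top, either way round below 0.22 rad)); the robot touches nothing.
It fails at once if the breadboard was moved more than 25 mm from its place (distance of breadboard from where it was at the start of the episode above 0.025 m).
It fails at once if the pair of side cutters was moved more than 25 mm from its place (distance of cutters from where it was at the start of the episode above 0.025 m).
It also fails if it takes over 102 s, if anything falls off the work surface, if the arm or the gripper's body presses on something with over 40 N, if the wrist force passes 120 N, or if a joint passes its speed limit or range.

## Working session

There is one attempt and no reset: what is moved stays moved. The work goes in short steps, Python scripts to look and compute and a shell command to move; the robot and the scene stay as the last step left them, time stands still between calls to the robot, and variables do not carry over. Pictures are saved under pics/ and viewed, about 12 in all and at most 16, crops included, and the job is handed in when it is done.

```bash
mkdir -p pics
cat > h.py <<'E'
import numpy as np, cv2
from plant import get_obs, capture
from scipy.spatial.transform import Rotation as R
def snap(name,fn):
    c=capture(name); c={k:np.array(v) for k,v in c.items()}
    cv2.imwrite('pics/%s.png'%fn,cv2.cvtColor(c['color'],cv2.COLOR_RGB2BGR)); np.savez('pics/%s.npz'%fn,**c); return c
def load(fn): return dict(np.load('pics/%s.npz'%fn))
def ray(c,px):
    u=cv2.undistortPoints(np.array([px],float).reshape(1,1,2),c['mtx'],c['dist'])[0,0]
    r=cv2.Rodrigues(c['rvec'].astype(float))[0]; return -r.T@c['tvec'].ravel(), r.T@np.array([u[0],u[1],1])
def at(c,px,z):
    o,d=ray(c,px); return (o+d*(z-o[2])/d[2])[:2].round(1)
def proj(c,P): return cv2.projectPoints(np.array(P,float).reshape(-1,1,3),c['rvec'].astype(float),c['tvec'].astype(float),c['mtx'],c['dist'])[0].reshape(-1,2)
E
python3 - <<'E'
from h import *
for n in ['scene','side']:
    c=snap(n,n+'0'); print(n,ray(c,(320,240)))
o=get_obs(); print(o['tool_pos'],o['tcp_rot'],o['time'],o['grip_width'])
E
```

```text
scene (array([1011.69068004,  449.31612966,  858.71456264]), array([-0.51837633, -0.39201108, -0.76005793]))
side (array([-12.99166856, 858.3259114 , 669.02470375]), array([ 0.43504686, -0.72106755, -0.53930904]))
[ 168.03166955 -497.25834598  404.11722963] [-3.14024313e+00 -2.01735320e-04  3.25795126e-01] 0.1 91.62712373156418
```

View pics/scene0.png

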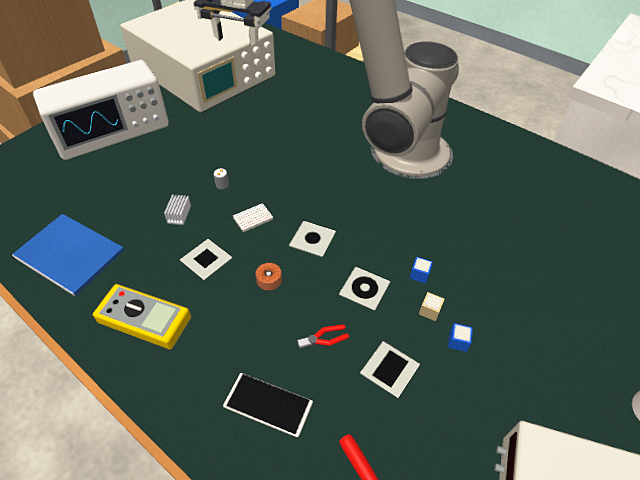

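View pics/side0.png

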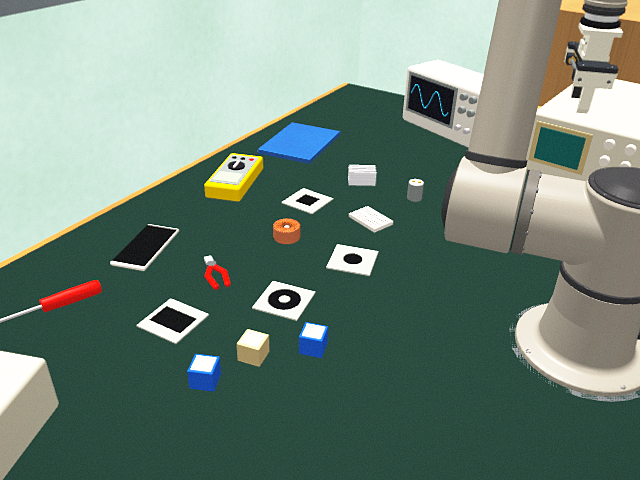

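Both pictures show the same layout. In the scene view:
- Parts: capacitor (221,178), heat sink (177,208), toroid (268,276), cream block (432,305).
- Blue look-alikes, not meant: (421,268) and (461,336).
- Mats: disc (313,238), ring (365,288), oblong (391,369), square (207,258).

The cream block is the right one by colour. I'll take one enlarged crop to check it and read the corners.

Run:
```python
import cv2
a=cv2.imread('pics/scene0.png')
cv2.imwrite('pics/cA.png',cv2.resize(a[160:310,150:350],None,fx=4,fy=4,interpolation=cv2.INTER_CUBIC))
cv2.imwrite('pics/cB.png',cv2.resize(a[250:400,290:490],None,fx=4,fy=4,interpolation=cv2.INTER_CUBIC))
```

```text
(no output)
```

View pics/cA.png

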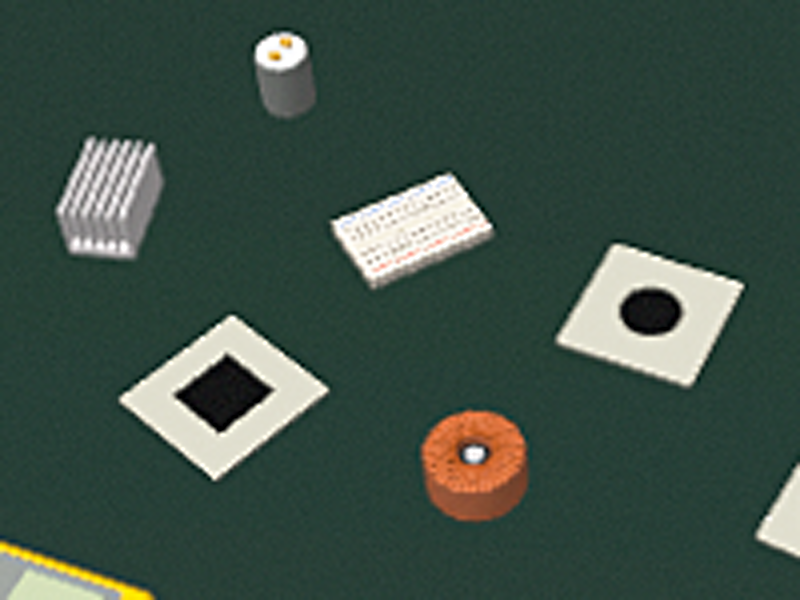

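View pics/cB.png

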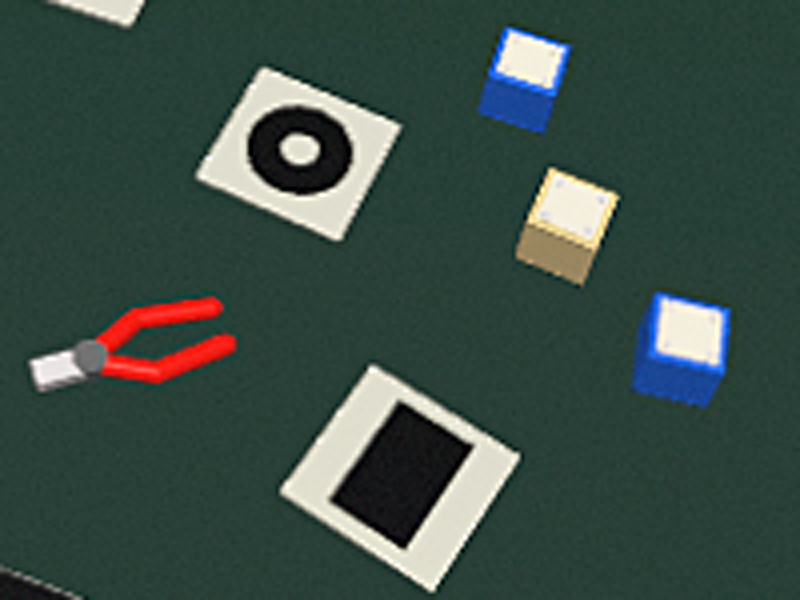

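The crops confirm it: the cream block's top is at crop B (571,210) between two blue ones. The heat sink's fins stand up at crop A (108,178) and the capacitor is upright. Next I'll turn these pixels into positions.

Run:
```python
from h import *
c=load('scene0'); 
def m(n,off,pts,z):
    P=np.array([at(c,((x+.5)/4-.5+off[0],(y+.5)/4-.5+off[1]),z) for x,y in pts])
    s=''
    if len(P)==4:
        e=np.roll(P,-1,0)-P; s=(np.linalg.norm(e,axis=1).round(1),np.degrees(np.arctan2(e[:,1],e[:,0])).round(1))
    print(n,P.mean(0).round(1),s, 'reach',np.linalg.norm(P.mean(0)).round())
A=(150,160);B=(290,250)
m('cap',A,[(281,50)],42)
m('hs',A,[(92,138),(157,146),(125,218),(59,210)],35)
m('tor',A,[(475,453)],30)
m('msq',A,[(232,316),(329,389),(214,478),(119,400)],4)
m('msq sil',A,[(229,354),(274,389),(221,432),(175,394)],4)
m('mdisc',A,[(615,243),(744,285),(692,385),(556,342)],4)
m('mring',B,[(263,67),(402,126),(340,241),(195,178)],4)
m('mobl',B,[(373,364),(521,457),(433,592),(279,491)],4)
m('mobl sil',B,[(400,401),(474,445),(404,549),(330,501)],4)
m('block',B,[(550,168),(619,196),(598,250),(526,225)],36)
m('blue1',B,[(535,60)],36);m('blue2',B,[(692,332)],36)
m('bb',A,[(448,174),(493,230),(375,280),(331,222)],10)
m('cutters',B,[(215,305),(235,343),(40,385),(30,360)],8)
s=load('side0')
for n,px,z in [('cap',(415,182),42),('tor',(287,226),30),('block',(253,340),36),('hs',(362,169),35)]: print(n,at(s,px,z))
```

```text
cap [ 438.1 -312.3]  reach 538.0
hs [ 580.3 -316. ] (array([42.1, 61.8, 41.4, 62.2]), array([ 119.7,   30.8,  -59.8, -148.5])) reach 661.0
tor [590.3  -6.3]  reach 590.0
msq [ 637.2 -159.5] (array([83.5, 84.6, 82.6, 84.4]), array([ 88.1,  -3. , -92. , 177.7])) reach 657.0
msq sil [ 635.5 -160.3] (array([39.1, 40.4, 40.5, 40. ]), array([ 87.8,  -0.9, -92.8, 177.1])) reach 655.0
mdisc [434.4  -9.5] (array([84.8, 83.4, 85.1, 85.7]), array([ 105.5,   16.2,  -72.9, -164. ])) reach 434.0
mring [473.7 168.4] (array([84.9, 84.8, 85. , 85.7]), array([ 100.4,   10.5,  -78.9, -169.6])) reach 503.0
mobl [598.3 315.8] (array([85.1, 84.9, 85.5, 85.6]), array([  92. ,    2.2,  -87.5, -178.1])) reach 677.0
mobl sil [597.6 315.9] (array([41.6, 66.6, 41.2, 65.8]), array([  93.7,    2.2,  -87.4, -177.5])) reach 676.0
block [434.5 309.6] (array([37.8, 36.6, 37.9, 39.5]), array([ 101.3,   12.1,  -74.4, -167.9])) reach 534.0
blue1 [362.4 244.3]  reach 437.0
blue2 [460.4 392.2]  reach 605.0
bb [ 476.9 -163.3] (array([56.9, 79.6, 56.8, 80.4]), array([  71.8,  -19.8, -107.4,  160.3])) reach 504.0
cutters [628.4 172.7] (array([ 23.7, 100.5,  14.8,  98.9]), array([  61.8,  -37.4, -120.4,  147.6])) reach 652.0
cap [ 442.1 -307.7]
tor [585.9  -3.6]
block [432.9 311.5]
hs [ 580.8 -311.5]
```

Sizes and both cameras agree to 3–5 mm. The first move goes above the capacitor with yaw 0, then one wrist look.

```bash
python3 -m pendant '[[[0.3176,-0.0905,0.15],[0,0,0.326],0.075],[[0.3176,-0.0905,0.15],[0,0,0.326],0.075],[[0.3176,-0.0905,0.15],[0,0,0.326],0.075],[[0.3176,-0.0905,0.15],[0,0,0.326],0.075],[[0.3176,-0.0905,0.15],[0,0,0.326],0.075],[[0.3176,-0.0905,0.15],[0,0,0.326],0.075],[[0.3176,-0.0905,0.15],[0,0,0.326],0.075],[[0.3176,-0.0905,0.15],[0,0,0.326],0.075],[[0.3176,-0.0905,0.15],[0,0,0.326],0.075],[[0.3176,-0.0905,0.15],[0,0,0.326],0.075]]'
python3 -m pendant '[[[0,0,0],[0,0,0],0.075],[[0,0,0],[0,0,0],0.075],[[0,0,0],[0,0,0],0.075],[[0,0,0],[0,0,0],0.075]]'
python3 -c "
from h import *
c=snap('wrist','w1'); print(proj(c,[[440,-310,42],[440,-310,0]]), get_obs()['time'])"
```

```text
time: 0.93
tool_pos: [442.8, -306.1, 251.6]
tcp_rot: [-3.137, 0.003, 0.004]
contact_force: [-2.0, 0.8, 0.1]
grip_width: 74.9
time: 1.27
tool_pos: [439.2, -311.0, 255.4]
tcp_rot: [3.141, -0.001, -0.002]
contact_force: [-0.6, 0.1, -0.3]
grip_width: 74.8
[[317.29417533 271.36058877]
 [317.82916553 248.94006785]] 1.3167
```

View pics/w1.png

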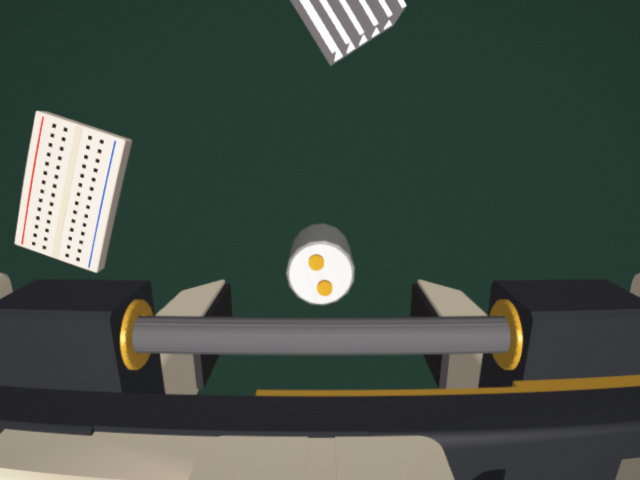

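The wrist picture shows the capacitor's top at (320,271) against the predicted (317,271), so the measurement holds to about 2 mm. Descend, grip and lift.

```bash
python3 -m pendant '[[[0,0.001,0.035],[0,0,0],0.075],[[0,0.001,0.06],[0,0,0],0.075],[[0,0.001,0.07],[0,0,0],0.075],[[0,0.001,0.07],[0,0,0],0.075],[[0,0.001,0.07],[0,0,0],0.0],[[0,0.001,0.07],[0,0,0],0.0],[[0,0.001,0.07],[0,0,0],0.0],[[0,0.001,0.07],[0,0,0],0.0],[[0,0.001,0.07],[0,0,0],0.0],[[0,0.001,0.07],[0,0,0],0.0]]'
python3 -m pendant '[[[0,0,0],[0,0,0],0.0],[[0,0,0],[0,0,0],0.0],[[0,0,0],[0,0,0],0.0],[[0,0,-0.02],[0,0,0],0.0],[[0,0,-0.05],[0,0,0],0.0],[[0,0,-0.08],[0,0,0],0.0],[[0,0,-0.08],[0,0,0],0.0],[[0,0,-0.08],[0,0,0],0.0],[[0,0,-0.08],[0,0,0],0.0]]'
```

```text
time: 2.15
tool_pos: [440.1, -311.1, 185.3]
tcp_rot: [3.141, -0.001, -0.0]
contact_force: [-0.1, 0.2, 0.1]
grip_width: 39.5
time: 2.9
tool_pos: [439.7, -310.7, 264.0]
tcp_rot: [-3.141, 0.001, -0.0]
contact_force: [-0.2, 0.4, -0.1]
grip_width: 34.6
```

```bash
python3 -m pendant '[[[-0.001,-0.03,0],[0,0,0],0.0],[[-0.002,-0.07,0],[0,0,0],0.0],[[-0.003,-0.11,0],[0,0,0],0.0],[[-0.003,-0.15,0],[0,0,0],0.0],[[-0.004,-0.19,0],[0,0,0],0.0],[[-0.005,-0.23,0],[0,0,0],0.0],[[-0.005,-0.27,0],[0,0,0],0.0],[[-0.0055,-0.29,0],[0,0,0],0.0],[[-0.0055,-0.3015,0],[0,0,0],0.0],[[-0.0055,-0.3015,0],[0,0,0],0.0]]'
python3 -m pendant '[[[0,0,0],[0,0,0],0.0],[[0,0,0],[0,0,0],0.0],[[0,0,0],[0,0,0],0.0],[[0,0,0.03],[0,0,0],0.0],[[0,0,0.055],[0,0,0],0.0],[[0,0,0.068],[0,0,0],0.0],[[0,0,0.072],[0,0,0],0.0],[[0,0,0.0745],[0,0,0],0.0],[[0,0,0.0745],[0,0,0],0.0],[[0,0,0.0745],[0,0,0],0.0]]'
```

```text
time: 3.73
tool_pos: [433.7, -7.3, 263.3]
tcp_rot: [-3.141, 0.004, 0.003]
contact_force: [-0.5, -0.1, 0.1]
grip_width: 34.4
time: 4.57
tool_pos: [434.9, -9.9, 190.9]
tcp_rot: [3.141, -0.001, -0.001]
contact_force: [0.1, 0.3, -0.9]
grip_width: 34.4
```

```bash
python3 -m pendant '[[[0,0,0.0015],[0,0,0],0.0],[[0,0,0.0015],[0,0,0],0.0],[[0,0,0.0015],[0,0,0],0.07],[[0,0,0.0015],[0,0,0],0.07],[[0,0,0.0015],[0,0,0],0.07],[[0,0,0.0015],[0,0,0],0.07],[[0,0,-0.02],[0,0,0],0.07],[[0,0,-0.05],[0,0,0],0.09],[[0,0,-0.075],[0,0,0],0.09],[[0,0,-0.075],[0,0,0],0.09]]'
python3 -m pendant '[[[0.03,0,0],[0,0,0],0.09],[[0.07,-0.002,0],[0,0,0],0.09],[[0.11,-0.004,0],[0,0,0],0.09],[[0.14,-0.0045,0],[0,0,0],0.09],[[0.1535,-0.0045,0],[0,0,0],0.09],[[0.1535,-0.0045,0],[0,0,0],0.09],[[0.1535,-0.0045,0],[0,0,0],0.09],[[0.1535,-0.0045,0],[0,0,0],0.09]]'
python3 -c "
from h import *
c=snap('wrist','w2'); print(proj(c,[[588,-5,27],[434.4,-9.5,49]]), get_obs()['tool_pos'])
snap('scene','s2')"
```

```text
time: 5.4
tool_pos: [435.8, -9.6, 269.1]
tcp_rot: [3.14, -0.008, 0.0]
contact_force: [1.1, -0.1, -0.8]
grip_width: 83.2
time: 6.07
tool_pos: [586.9, -4.9, 264.4]
tcp_rot: [-3.141, 0.002, -0.0]
contact_force: [0.6, 0.2, 0.5]
grip_width: 89.8
[[319.96445687 255.67782975]
 [327.16702274 500.69157224]] [586.87445387  -4.96715513 264.80050894]
```

View pics/w2.png

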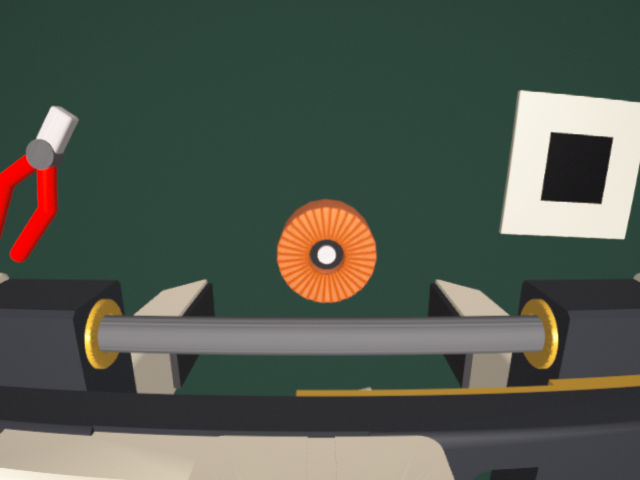

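The toroid's top is at (327,254) against the predicted (320,256), so its y is about −8. I'll correct by 3 mm, then grip and lift it.

```bash
python3 -m pendant '[[[0.001,0.003,0.035],[0,0,0],0.09],[[0.001,0.003,0.065],[0,0,0],0.09],[[0.001,0.003,0.081],[0,0,0],0.09],[[0.001,0.003,0.081],[0,0,0],0.09],[[0.001,0.003,0.081],[0,0,0],0.0],[[0.001,0.003,0.081],[0,0,0],0.0],[[0.001,0.003,0.081],[0,0,0],0.0],[[0.001,0.003,0.081],[0,0,0],0.0],[[0.001,0.003,0.081],[0,0,0],0.0],[[0.001,0.003,0.081],[0,0,0],0.0]]'
python3 -m pendant '[[[0,0,0],[0,0,0],0.0],[[0,0,0],[0,0,0],0.0],[[0,0,0],[0,0,0],0.0],[[0,0,-0.02],[0,0,0],0.0],[[0,0,-0.05],[0,0,0],0.0],[[0,0,-0.08],[0,0,0],0.0],[[0,0,-0.08],[0,0,0],0.0],[[0,0,-0.08],[0,0,0],0.0],[[0,0,-0.08],[0,0,0],0.0]]'
python3 - <<'E'
from h import *
a=cv2.imread('pics/s2.png')[195:280,260:380]
cv2.imwrite('pics/c2.png',cv2.resize(a,None,fx=5,fy=5,interpolation=cv2.INTER_CUBIC))
c=load('s2'); print((proj(c,[[434.4,-9.5,47],[434.4,-9.5,4]])-[260,195])*5)
E
```

```text
time: 7.0
tool_pos: [589.2, -8.0, 185.1]
tcp_rot: [3.141, -0.001, -0.0]
contact_force: [-1.0, -0.3, 3.5]
grip_width: 55.3
time: 7.75
tool_pos: [588.4, -7.9, 262.9]
tcp_rot: [-3.141, 0.002, -0.0]
contact_force: [-0.3, 0.8, -4.4]
grip_width: 55.6
[[263.54537017 152.57922361]
 [262.83076942 213.68924426]]
```

View pics/c2.png

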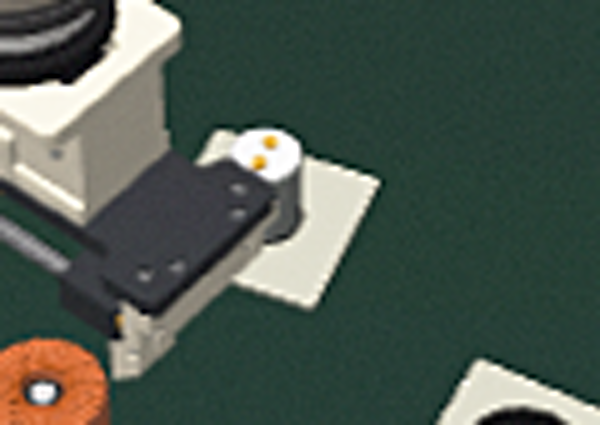

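The capacitor stands upright with its top at crop (265,154), expected (263,152), so it is well centred. The toroid is held at 55.6 mm. Next it goes to the ring mat.

```bash
python3 -m pendant '[[[-0.017,-0.026,0],[0,0,0],0.0],[[-0.037,-0.057,0],[0,0,0],0.0],[[-0.058,-0.089,0],[0,0,0],0.0],[[-0.079,-0.121,0],[0,0,0],0.0],[[-0.099,-0.152,0],[0,0,0],0.0],[[-0.11,-0.169,0],[0,0,0],0.0],[[-0.1151,-0.1764,0],[0,0,0],0.0],[[-0.1151,-0.1764,0],[0,0,0],0.0],[[-0.1151,-0.1764,0],[0,0,0],0.0],[[-0.1151,-0.1764,0],[0,0,0],0.0]]'
python3 -m pendant '[[[0,0,0],[0,0,0],0.0],[[0,0,0.03],[0,0,0],0.0],[[0,0,0.055],[0,0,0],0.0],[[0,0,0.068],[0,0,0],0.0],[[0,0,0.072],[0,0,0],0.0],[[0,0,0.0745],[0,0,0],0.0],[[0,0,0.0745],[0,0,0],0.0],[[0,0,0.0745],[0,0,0],0.0],[[0,0,0.0745],[0,0,0],0.0],[[0,0,0.0745],[0,0,0],0.0]]'
```

```text
time: 8.58
tool_pos: [474.7, 167.5, 263.6]
tcp_rot: [3.141, 0.0, -0.001]
contact_force: [-0.4, 0.0, -3.3]
grip_width: 55.1
time: 9.42
tool_pos: [474.3, 168.5, 190.5]
tcp_rot: [-3.141, -0.002, -0.0]
contact_force: [-0.2, -0.5, -3.0]
grip_width: 55.7
```

```bash
python3 -m pendant '[[[0,0,0.001],[0,0,0],0.0],[[0,0,0.002],[0,0,0],0.0],[[0,0,0.002],[0,0,0],0.0],[[0,0,0.002],[0,0,0],0.0],[[0,0,0.002],[0,0,0],0.09],[[0,0,0.002],[0,0,0],0.09],[[0,0,0.002],[0,0,0],0.09],[[0,0,0.002],[0,0,0],0.09],[[0,0,-0.03],[0,0,0],0.09],[[0,0,-0.06],[0,0,0],0.09]]'
python3 -m pendant '[[[0,0,-0.016],[0,0,0],0.09],[[-0.01,-0.035,-0.016],[0,0,-0.12],0.065],[[-0.02,-0.07,-0.016],[0,0,-0.24],0.065],[[-0.03,-0.105,-0.016],[0,0,-0.36],0.065],[[-0.04,-0.142,-0.016],[0,0,-0.48],0.065],[[-0.04,-0.142,-0.016],[0,0,-0.6],0.065],[[-0.04,-0.142,-0.016],[0,0,-0.72],0.065],[[-0.04,-0.142,-0.016],[0,0,-0.84],0.065],[[-0.04,-0.142,-0.016],[0,0,-0.9],0.065],[[-0.04,-0.142,-0.016],[0,0,-0.9],0.065]]'
python3 -m pendant '[[[0,0,0],[0,0,-0.12],0.065],[[0,0,0],[0,0,-0.24],0.065],[[0,0,0],[0,0,-0.36],0.065],[[0,0,0],[0,0,-0.48],0.065],[[0,0,0],[0,0,-0.6],0.065],[[0,0,0],[0,0,-0.72],0.065],[[0,0,0],[0,0,-0.84],0.065],[[0,0,0],[0,0,-0.89],0.065],[[0,0,0],[0,0,-0.89],0.065],[[0,0,0],[0,0,-0.89],0.065]]'
python3 -c "
from h import *
c=snap('wrist','w3'); print(proj(c,[[434,310.5,36]]), get_obs()['tool_pos'])
snap('scene','s3')"
```

```text
time: 10.25
tool_pos: [473.5, 168.3, 249.0]
tcp_rot: [3.141, 0.004, -0.0]
contact_force: [1.1, 0.8, 0.6]
grip_width: 88.5
time: 11.08
tool_pos: [433.9, 310.6, 265.5]
tcp_rot: [-3.142, 0.0, 0.902]
contact_force: [0.2, -1.2, 0.2]
grip_width: 64.7
time: 11.92
tool_pos: [434.1, 310.3, 265.6]
tcp_rot: [-3.142, 0.0, 1.786]
contact_force: [-0.3, -0.4, 0.6]
grip_width: 64.9
[[324.27020254 265.25610858]] [434.04721385 310.34676626 265.62620896]
```

View pics/w3.png

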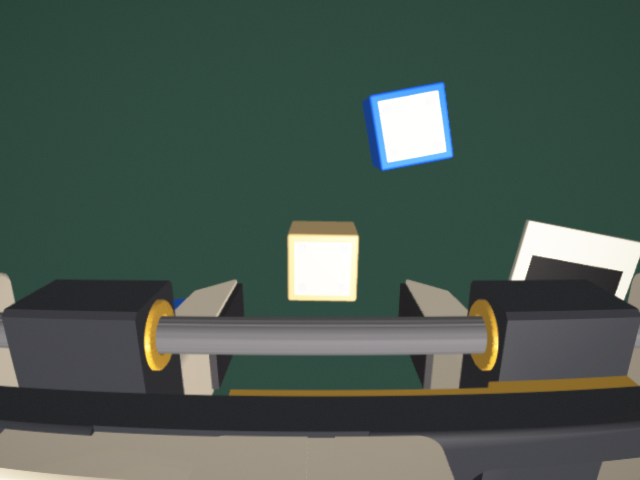

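The cream block is at (323,267) against the predicted (324,265), square to the jaws. Grip and lift it, with a check on the toroid at the same time.

```bash
python3 -m pendant '[[[0,0,0.035],[0,0,0],0.065],[[0,0,0.065],[0,0,0],0.065],[[0,0,0.081],[0,0,0],0.065],[[0,0,0.081],[0,0,0],0.065],[[0,0,0.081],[0,0,0],0.0],[[0,0,0.081],[0,0,0],0.0],[[0,0,0.081],[0,0,0],0.0],[[0,0,0.081],[0,0,0],0.0],[[0,0,0.081],[0,0,0],0.0],[[0,0,0.081],[0,0,0],0.0]]'
python3 -m pendant '[[[0,0,0],[0,0,0],0.0],[[0,0,0],[0,0,0],0.0],[[0,0,0],[0,0,0],0.0],[[0,0,-0.02],[0,0,0],0.0],[[0,0,-0.05],[0,0,0],0.0],[[0,0,-0.08],[0,0,0],0.0],[[0,0,-0.08],[0,0,0],0.0],[[0,0,-0.08],[0,0,0],0.0],[[0,0,-0.08],[0,0,0],0.0]]'
python3 - <<'E'
from h import *
cv2.imwrite('pics/c3.png',cv2.resize(cv2.imread('pics/s3.png')[240:340,310:490],None,fx=4,fy=4,interpolation=cv2.INTER_CUBIC))
c=load('s3'); print((proj(c,[[473.7,168.4,34]])-[310,240])*4)
E
```

```text
time: 12.85
tool_pos: [434.3, 310.6, 185.8]
tcp_rot: [3.14, -0.0, 1.79]
contact_force: [0.2, 0.2, 7.3]
grip_width: 37.5
time: 13.6
tool_pos: [433.6, 310.2, 264.1]
tcp_rot: [-3.141, 0.0, 1.79]
contact_force: [-0.1, -0.1, -1.6]
grip_width: 38.1
[[223.71459205 157.63401876]]
```

View pics/c3.png

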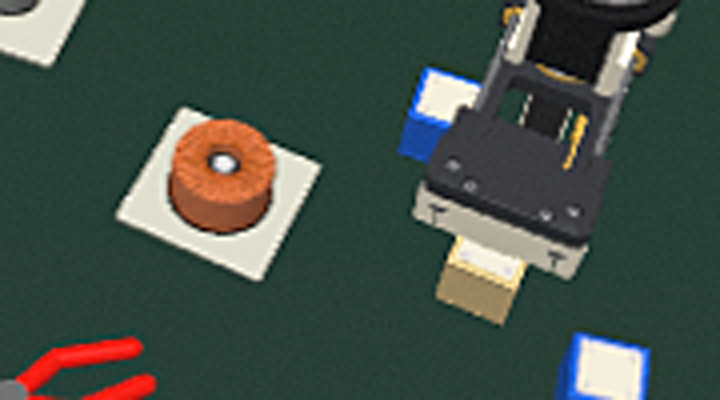

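The toroid sits centred: its ring is at (223,160), expected (224,158). Now carry the block to the square mat.

```bash
python3 -m pendant '[[[-0.02,0.004,0],[0,0,0.03],0.0],[[-0.06,0.0115,0],[0,0,0.06],0.0],[[-0.10,0.019,0],[0,0,0.1],0.0],[[-0.14,0.027,0],[0,0,0.14],0.0],[[-0.18,0.0345,0],[0,0,0.18],0.0],[[-0.22,0.042,0],[0,0,0.22],0.0],[[-0.26,0.05,0],[0,0,0.251],0.0],[[-0.30,0.0575,0],[0,0,0.251],0.0],[[-0.34,0.065,0],[0,0,0.251],0.0],[[-0.38,0.073,0],[0,0,0.251],0.0]]'
python3 - <<'E'
from h import *
o=get_obs(); p=np.array(o['tool_pos']); y=o['tcp_rot'][2]; d=np.array([636.5,-160])-p[:2]
print(p,o['tcp_rot'],o['grip_width'],'shift',d@[np.cos(y),np.sin(y)],d@[np.sin(y),-np.cos(y)],o['dq'])
E
```

```text
time: 14.43
tool_pos: [587.7, -46.7, 262.7]
tcp_rot: [-3.138, -0.001, 1.539]
contact_force: [0.5, 0.4, -1.7]
grip_width: 38.0
[587.67475401 -46.65235733 262.66587111] [-3.13782066e+00 -6.41463247e-04  1.53850391e+00] 37.981414644633894 shift -111.71213703673749 52.459424156148756 [-0.69744962  0.34866206 -0.67832128  0.00339404  0.31883773 -0.69543862]
```

```bash
python3 -m pendant '[[[-0.037,0.0174,0],[0,0,0],0.0],[[-0.075,0.035,0],[0,0,0],0.0],[[-0.10,0.047,0],[0,0,0],0.0],[[-0.113,0.053,0],[0,0,0],0.0],[[-0.113,0.053,0],[0,0,0],0.0],[[-0.113,0.053,0],[0,0,0],0.0],[[-0.113,0.053,0],[0,0,0],0.0],[[-0.113,0.053,0],[0,0,0],0.0]]'
python3 -c "
from h import *
snap('scene','s4');c=snap('wrist','w4'); o=get_obs();print(o['tool_pos'],o['tcp_rot'])"
python3 -m pendant '[[[0,0,0.03],[0,0,0],0.0],[[0,0,0.055],[0,0,0],0.0],[[0,0,0.068],[0,0,0],0.0],[[0,0,0.072],[0,0,0],0.0],[[0,0,0.0745],[0,0,0],0.0],[[0,0,0.0745],[0,0,0],0.0],[[0,0,0.0745],[0,0,0],0.0],[[0,0,0.0745],[0,0,0],0.0],[[0,0,0.0745],[0,0,0],0.0]]'
```

```text
time: 15.1
tool_pos: [636.8, -157.9, 264.0]
tcp_rot: [-3.14, -0.001, 1.54]
contact_force: [0.8, 0.4, -1.5]
grip_width: 37.8
[ 637.00610641 -157.95063962  264.62482256] [-3.14099115e+00 -2.50462257e-04  1.54037695e+00]
time: 15.95
tool_pos: [637.5, -159.5, 191.4]
tcp_rot: [3.14, 0.001, 1.539]
contact_force: [-0.2, -0.6, -1.9]
grip_width: 38.0
```

View pics/w4.png

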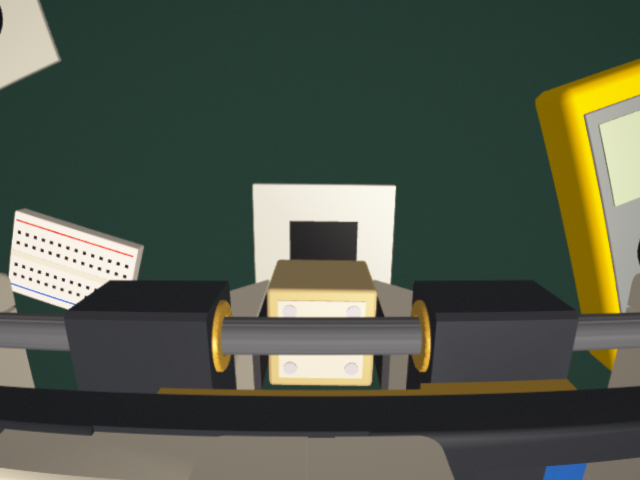

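The block hangs square above the mat, whose silhouette edges are at x 290–358 against the block's 270–373. Lower the last 2 mm, release, and go above the heat sink.

```bash
python3 -m pendant '[[[0,0,0.001],[0,0,0],0.0],[[0,0,0.0025],[0,0,0],0.0],[[0,0,0.0025],[0,0,0],0.0],[[0,0,0.0025],[0,0,0],0.0],[[0,0,0.0025],[0,0,0],0.065],[[0,0,0.0025],[0,0,0],0.065],[[0,0,0.0025],[0,0,0],0.065],[[0,0,0.0025],[0,0,0],0.065],[[0,0,-0.03],[0,0,0],0.065],[[0,0,-0.06],[0,0,0],0.065]]'
python3 -m pendant '[[[0,0,-0.016],[0,0,0],0.065],[[-0.037,-0.012,-0.016],[0,0,0.12],0.07],[[-0.075,-0.025,-0.016],[0,0,0.24],0.07],[[-0.115,-0.038,-0.016],[0,0,0.36],0.07],[[-0.145,-0.048,-0.016],[0,0,0.48],0.07],[[-0.156,-0.052,-0.016],[0,0,0.6],0.07],[[-0.156,-0.052,-0.016],[0,0,0.72],0.07],[[-0.156,-0.052,-0.016],[0,0,0.84],0.07],[[-0.156,-0.052,-0.016],[0,0,0.95],0.07],[[-0.156,-0.052,-0.016],[0,0,1.0],0.07]]'
python3 -m pendant '[[[0,0,0],[0,0,0],0.07],[[0,0,0],[0,0,0],0.07],[[0,0,0],[0,0,0],0.07]]'
python3 -c "
from h import *
c=snap('wrist','w5'); o=get_obs(); print(proj(c,[[580.5,-314,35]]), o['tool_pos'],o['tcp_rot'])
snap('scene','s5')"
```

```text
time: 16.78
tool_pos: [636.7, -159.1, 248.8]
tcp_rot: [-3.137, -0.002, 1.539]
contact_force: [0.6, -0.2, 0.9]
grip_width: 64.4
time: 17.62
tool_pos: [580.1, -313.9, 265.9]
tcp_rot: [-3.141, 0.0, 0.533]
contact_force: [0.1, -0.1, -0.4]
grip_width: 70.0
time: 17.87
tool_pos: [580.2, -313.5, 266.1]
tcp_rot: [-3.141, 0.0, 0.541]
contact_force: [-0.4, 1.1, -0.4]
grip_width: 70.3
[[322.64204584 261.86980227]] [ 580.24556226 -313.51841212  266.10739667] [-3.14151782e+00  9.25568392e-05  5.40278483e-01]
```

View pics/w5.png

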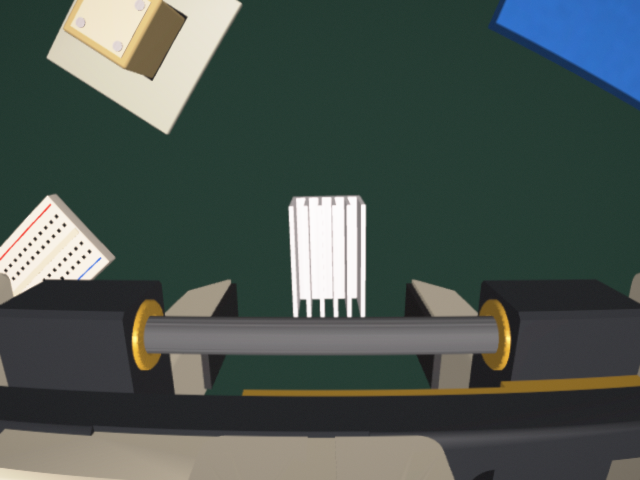

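The heat sink's centre is near (328,262) against the predicted (323,262) and lines up with the jaws. I'll shift 3 mm, grip and lift.

```bash
python3 -m pendant '[[[0,0.003,0.035],[0,0,0],0.07],[[0,0.003,0.065],[0,0,0],0.07],[[0,0.003,0.0815],[0,0,0],0.07],[[0,0.003,0.0815],[0,0,0],0.07],[[0,0.003,0.0815],[0,0,0],0.0],[[0,0.003,0.0815],[0,0,0],0.0],[[0,0.003,0.0815],[0,0,0],0.0],[[0,0.003,0.0815],[0,0,0],0.0],[[0,0.003,0.0815],[0,0,0],0.0],[[0,0.003,0.0815],[0,0,0],0.0]]'
python3 -m pendant '[[[0,0,0],[0,0,0],0.0],[[0,0,0],[0,0,0],0.0],[[0,0,0],[0,0,0],0.0],[[0,0,-0.02],[0,0,0],0.0],[[0,0,-0.05],[0,0,0],0.0],[[0,0,-0.08],[0,0,0],0.0],[[0,0,-0.08],[0,0,0],0.0],[[0,0,-0.08],[0,0,0],0.0],[[0,0,-0.08],[0,0,0],0.0]]'
```

```text
time: 18.8
tool_pos: [582.0, -316.3, 186.0]
tcp_rot: [3.14, -0.001, 0.539]
contact_force: [-0.4, 1.2, 4.4]
grip_width: 39.6
time: 19.55
tool_pos: [581.4, -315.9, 263.9]
tcp_rot: [-3.14, 0.001, 0.539]
contact_force: [0.2, 0.6, -1.6]
grip_width: 39.8
```

```bash
python3 -m pendant '[[[0.01,-0.016,0],[0,0,0.05],0.0],[[0.032,-0.05,0],[0,0,0.1],0.0],[[0.053,-0.083,0],[0,0,0.15],0.0],[[0.074,-0.116,0],[0,0,0.2],0.0],[[0.095,-0.149,0],[0,0,0.25],0.0],[[0.116,-0.182,0],[0,0,0.3],0.0],[[0.137,-0.215,0],[0,0,0.35],0.0],[[0.158,-0.248,0],[0,0,0.4],0.0],[[0.179,-0.281,0],[0,0,0.45],0.0],[[0.2,-0.314,0],[0,0,0.503],0.0]]'
python3 -m pendant '[[[0,0,0],[0,0,0],0.0],[[0,0,0],[0,0,0],0.0],[[0,0,0],[0,0,0],0.0]]'
python3 - <<'E'
from h import *
o=get_obs(); p=np.array(o['tool_pos']); y=o['tcp_rot'][2]; d=np.array([598,315.8])-p[:2]
print(p,o['tcp_rot'],o['grip_width'],'shift',d@[np.cos(y),np.sin(y)],d@[np.sin(y),-np.cos(y)])
E
```

```text
time: 20.38
tool_pos: [591.5, 57.9, 262.8]
tcp_rot: [-3.141, 0.004, 0.033]
contact_force: [0.3, -0.3, -1.0]
grip_width: 40.2
time: 20.63
tool_pos: [591.9, 56.0, 263.3]
tcp_rot: [3.141, 0.003, 0.037]
contact_force: [0.2, -0.5, -1.8]
grip_width: 39.9
[591.93803416  55.95169752 263.29225733] [3.14126696e+00 2.66172852e-03 3.71793923e-02] 39.931764998556545 shift 15.716552950008989 -259.44339979364594
```

```bash
python3 -m pendant '[[[0.001,-0.02,0],[0,0,0],0.0],[[0.004,-0.06,0],[0,0,0],0.0],[[0.006,-0.10,0],[0,0,0],0.0],[[0.009,-0.14,0],[0,0,0],0.0],[[0.011,-0.18,0],[0,0,0],0.0],[[0.014,-0.22,0],[0,0,0],0.0],[[0.0155,-0.245,0],[0,0,0],0.0],[[0.0155,-0.2595,0],[0,0,0],0.0],[[0.0155,-0.2595,0],[0,0,0],0.0],[[0.0155,-0.2595,0],[0,0,0],0.0]]'
python3 -m pendant '[[[0,0,0],[0,0,0],0.0],[[0,0,0],[0,0,0],0.0],[[0,0,0.03],[0,0,0],0.0],[[0,0,0.055],[0,0,0],0.0],[[0,0,0.068],[0,0,0],0.0],[[0,0,0.072],[0,0,0],0.0],[[0,0,0.0745],[0,0,0],0.0],[[0,0,0.0745],[0,0,0],0.0],[[0,0,0.0745],[0,0,0],0.0],[[0,0,0.0745],[0,0,0],0.0]]'
python3 -c "
from h import *
snap('side','d6'); o=get_obs(); print(o['tool_pos'],o['tcp_rot'],o['grip_width'])
a=cv2.imread('pics/d6.png')[280:355,120:220]
cv2.imwrite('pics/c6.png',cv2.resize(a,None,fx=6,fy=6,interpolation=cv2.INTER_CUBIC))"
```

```text
time: 21.47
tool_pos: [598.8, 314.6, 263.8]
tcp_rot: [3.14, 0.001, 0.036]
contact_force: [-0.7, -1.5, -0.7]
grip_width: 39.6
time: 22.3
tool_pos: [599.0, 316.0, 191.5]
tcp_rot: [-3.141, -0.002, 0.036]
contact_force: [-0.2, 0.5, -1.1]
grip_width: 40.0
[598.88202497 315.9964385  191.26863494] [-3.14098527e+00 -1.96350790e-03  3.57947379e-02] 40.0899884078766
```

View pics/c6.png

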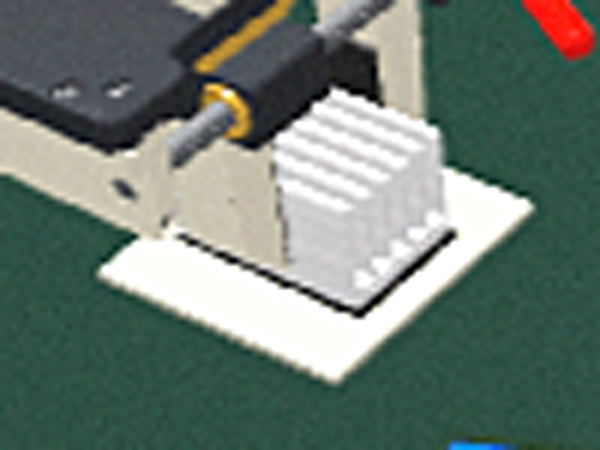

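The heat sink sits level over the oblong, with an even dark border near (360,305). Lower, release, lift and back off, then a last look.

```bash
python3 -m pendant '[[[0,0,0.001],[0,0,0],0.0],[[0,0,0.0025],[0,0,0],0.0],[[0,0,0.0025],[0,0,0],0.0],[[0,0,0.0025],[0,0,0],0.0],[[0,0,0.0025],[0,0,0],0.065],[[0,0,0.0025],[0,0,0],0.065],[[0,0,0.0025],[0,0,0],0.065],[[0,0,0.0025],[0,0,0],0.065],[[0,0,-0.03],[0,0,0],0.065],[[0,0,-0.07],[0,0,0],0.065]]'
python3 -m pendant '[[[0,0,-0.04],[0,0,0],0.065],[[0,-0.02,-0.08],[0,0,0],0.065],[[-0.03,-0.03,-0.12],[0,0,0],0.065],[[-0.06,-0.04,-0.15],[0,0,0],0.065],[[-0.1,-0.05,-0.15],[0,0,0],0.065],[[-0.14,-0.06,-0.15],[0,0,0],0.065],[[-0.17,-0.07,-0.15],[0,0,0],0.065],[[-0.17,-0.07,-0.15],[0,0,0],0.065],[[-0.17,-0.07,-0.15],[0,0,0],0.065]]'
python3 - <<'E'
from h import *
snap('scene','s7'); snap('side','d7')
a=cv2.imread('pics/s7.png')[160:420,150:480]; cv2.imwrite('pics/c7.png',cv2.resize(a,None,fx=2.3,fy=2.3,interpolation=cv2.INTER_CUBIC))
a=cv2.imread('pics/d7.png')[160:360,120:440]; cv2.imwrite('pics/e7.png',cv2.resize(a,None,fx=2.5,fy=2.5,interpolation=cv2.INTER_CUBIC))
E
```

```text
time: 23.18
tool_pos: [597.5, 315.4, 256.6]
tcp_rot: [3.139, 0.009, 0.036]
contact_force: [0.6, -0.1, 0.6]
grip_width: 65.1
time: 23.93
tool_pos: [424.3, 380.5, 410.8]
tcp_rot: [-3.141, -0.001, 0.039]
contact_force: [0.7, -0.4, 0.3]
grip_width: 64.8
```

View pics/c7.png

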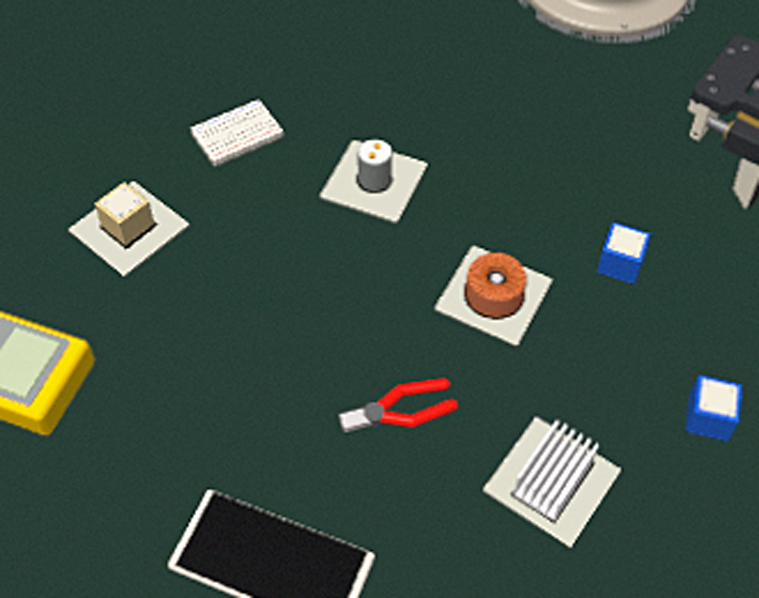

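View pics/e7.png

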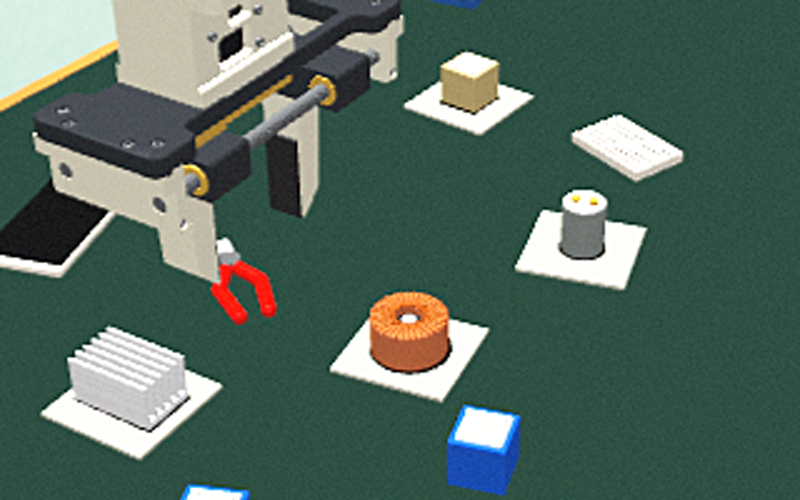

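Both views show all four parts upright and centred on their own mats. The breadboard at (237,131) and cutters at (400,405) are unmoved, and the gripper is clear. One numeric check, then I'll hand in.

Run:
```python
from h import *
from plant import close_job
c=load('s7'); f=lambda x,y,z:at(c,(x/2.3+150,y/2.3+160),z)
for n,p,t in [('block',(124,203,40),(636.5,-160)),('cap',(375,150,46),(434.4,-9.5)),('tor',(496,277,34),(473.7,168.4)),('hs',(557,468,39),(598,315.8))]: print(n,f(*p)-np.array(t))
print(close_job())
```

```text
block [-0.6  2.5]
cap [-1.9 -0.6]
tor [2.6 1.1]
hs [6.8 3.6]
the job is handed in; nothing more can be done
None
```

I set the capacitor, toroid, heat sink and cream block upright on their own mats. I handed the job in at about 24 s of the 102 s allowed; the hand-in gives no verdict.

My last picture check puts the parts this far from their mat centres, against the 10 mm limit:

| Part | Offset from mat centre |
|---|---|
| Cream block | about 2.6 mm |
| Can capacitor | about 2.0 mm |
| Toroid | about 2.8 mm |
| Heat sink | about 7.7 mm |

- **Heat sink:** The 7.7 mm comes from a rough pixel reading of the fin tops and disagrees with my other checks. The tool was within about 1 mm of the target when it lowered the part. The side picture taken just before release showed an even dark border around it. I did not re-measure it before handing in.
- **Squareness:** The heat sink and block looked square to their silhouettes by eye; I did not measure the final angles.
- **Bystanders:** By eye, the breadboard and side cutters had not moved in the final pictures. The gripper was clear of everything.

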